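# Clamp a carving in the pedal clamp

## Robot

A 6-joint arm with a two-finger parallel gripper is mounted at the origin on the work surface. World frame = base frame: x ahead of the robot, y to its left, z up, the work surface at z = 0. Lengths are in m, angles in degrees, forces in N, time in s.
With the tool pointing down it reaches from about 0.35 to 0.875 m from the base axis. Payload 4.2 kg.
Tool frame: the origin (TCP) lies on the centre line of the jaws, within the pads' length; the fingertips stand 25 mm ahead of it and the grasp point (between the pads) lies 6 mm ahead of it; z points along the fingers, y is the line along which they close (so a half turn about z gives the same grasp; the last joint's range is limited). The gripper opens to 87 mm and grips with 3 to 60 N. Pads are 19 mm wide; open, the fingers measure 117 mm over their backs; the gripper's body (75 mm by 190 mm) begins 51 mm behind the grasp point.
Start: joints at [80.363, 22.042, 0.453, 0, -68.411, -14.817], TCP at [0.259, 0.569, 0.248] pointing down, gripper open.
Joint ranges: [-179.83, 179.83], [-69.29, 118.12], [-61.27, 80.66], [-181.25, 117.63], [-171.15, -9.14], [-177.46, 177.46]. Speed limits (degrees/s): [159.86, 159.86, 180, 180, 180, 180].

## Interface

Orientations are given as a 3x3 rotation matrix whose columns are the frame's x, y, z axes.
In Python, from station import r gives the robot as it stands.
- The arm moves only by the tool move_arm, never from a script. Its argument "series" is a list of rows, each an object with "grip": the opening, from 0 (shut) to 1 (fully open); "xyz": the shift along the tool's x, y, z in mm, a list of three; "angular": the turn, a rotation vector about the tool's x, y, z in rad, a list of three. A call has 1 to 10 rows; each row is the pose to reach, as a shift and turn from the pose commanded when the call began, along the tool's axes at that moment; what a row does not reach only later rows make up. A row lasts 1/10 s, in which the tool goes at most 50 mm and 8.59 degrees, less where a joint would pass 70% of its speed; a pose out of reach is approached as far as the arm can. A call with a gripper value outside its range is refused whole. The fingers move at their own pace and stop on an object; the grip force is fixed at half the most. Time passes only in rows, so rows that repeat a pose let the fingers close. It gives the time, the measured TCP pose, the force, the opening and the grip force at its end, in the units of the state.
- r.sense(): the state, without advancing time (a new reading comes with each control period).
- r.capture(name): name is "scene" or "top" or "wrist"; returns a dict with "img" (480x640x3 uint8, red, green, blue), "camera_matrix" (3x3 intrinsics, pixels), "k1" (the pictures are not rectified: a ray, as slopes to the right and down, at radius r is drawn at 1 + k1 r^2 times it, then the intrinsics apply), "rvec" (rotation vector, rad) and "tvec" (3), from world to camera coordinates, as OpenCV has them; the wrist camera has in their place "hand_eye" (4x4, takes a point from camera to tool coordinates, whose origin is the TCP and whose axes are the flange's). Camera axes: x right, y down, z forward; pixel columns grow to the right and rows downward; lengths in m; the calibration is good to about 2 mm. A picture is of the moment at which its call begins: read the wrist's pose just before it. There is no depth.
- r.finish_job(): hands the job in; it is judged then, once.
The state is a dict: "time_s": time; "joints": joint angles; "joint_velocities": joint speeds; "effort": joint torques, N m; "tcp_pos": TCP position; "ee_rot": TCP orientation; "wrist_force": force on the tool from outside, world axes, zero at the start; "moment": the same for the moment, N m; "gripper_width": opening from 0.0 (shut) to 1.0 (fully open); "gripper_force": force on a finger pad.
Only numpy, scipy, OpenCV 4.12 (cv2) and the standard library are available. Lean on these libraries where they do the work, as an engineer would, in place of code of your own. Each camera call takes 0.05 s, during which the arm holds its last target. There are 200 camera calls.

## Task

Push the carved stone along its bed until its back face is flush against the steel fence. Then, with the fingers, press the spring pedal right down past its snap and on to its stop, lean on it firmly there for about two seconds without stamping on it, and let go so that it stays latched down with the clamp holding the stone. Leave the mallet, the chisel and the sanding discs where they lie.

Things in the scene. Friction and masses are not known exactly. Their poses are not given: they have to be found in the camera images.
- fixture: Fixed clamp: green base plate x -180 to +160 mm, y -170 to +170 mm of its frame. Origin on the table; x towards the fence, y left, z up. Stone bed: left half, centre line y = +90, surface z = 12 mm. Clamp column behind the fence, y +60 to +120, x +62 to +112, 132 mm high; its red jaw reaches over the bed to x = -12 mm (z 70 to 155 mm when open). Pedal on the right half.
- fence (a point): Middle of the fence's face (the steel bar across the back of the stone's bed, 160 mm long along y, its top 38 mm above the table). Axes as the fixture's: the stone comes from -x and its back face must lie against the plane x = 0 of this point.
- stone: Loose cream limestone carving, 100 (x) by 90 (y) mm, 0.7 to 1 kg, on the bed short of the fence, turned up to 0.25 rad. Origin under its centre; x towards its flat back face, z up. Slab 32 mm high with flat front and back faces; rear land (x -8 to +50 mm) 45 mm high, for the clamp; half-round moulding along y at x = -30 mm, also 45 mm high. Slides with a few newtons, at most about 10 N.
- stone_front (a point): Middle of the stone's front (robot-side) face, 16 mm above its underside; this is where to push. Axes as the stone's.
- stone_back (a point): Middle of the stone's back face, 16 mm above its underside. Axes as the stone's.
- pedal (a joint): Pedal angle, rad: 0 at rest (sloping up to the robot, 0.36 above level). A hidden screw sets its rigid stop anew each time, at 0.25 to 0.32. Over-centre spring: resistance at the tread soon reaches about 15 N, then fades, gone at about 0.18; beyond, the pedal pulls itself on to its stop and stays latched. Let go earlier, it springs back. It also drives the jaw.
- pedal_hinge (a point): The pedal's hinge, on its centre line, 32 mm above the table. The hinge axis is along the fixture's y; the tread lies towards the fixture's -x. This point turns with the pedal.
- tread: Black rubber tread, yellow ribs, on the pedal, 80 mm (x) by 70 mm. Origin at the centre of its top face, z out of it, x along the pedal to the hinge; 160 mm from the hinge along the pedal, 26 mm above the pedal's centre line; sinks 39 to 51 mm in an arc. It yields on a cushion, 15 N per mm, up to 3 mm. Leaning firmly on the stop means 12 to 25 N; over 30 N is stamping and harms the linkage.
- plunger: Sprung steel plunger with a black rubber foot 26 mm across at the end of the red jaw, 52 mm in front of the jaw's pin; origin at the centre of the foot's underside, z up the plunger. It comes down on the stone's rear land when the pedal is pressed, and holds it with 5 to 15 N.
- mallet: Bystander: round wooden mallet lying along its x, 205 mm long, head 72 mm across; origin under it, on the table. Left of the fixture.
- chisel: Bystander: steel chisel lying flat along its x, 155 mm long, 18 mm wide, 14 mm high; origin on the table. Right of the fixture.
- discs: Bystander: stack of round sanding discs 100 mm across and 30 mm high with a 35 mm steel spindle on top; origin under the centre. Right of the fixture.
Not all that is in view belongs to the job. There is more than one size of the stone; the job needs the largest.

How it is judged (in metres and radians):
On the way, in this order (a step that is already met when the one before it is completed fails the run):
1. the stone's back face is flush against the fence (within 4 mm and 0.05 rad), the pedal still up (x of stone_back in the frame of fence above -0.004 m and angle between the x axis of stone and the x axis of fixture, either way round below 0.05 rad and angle between stone's own z axis and vertical below 0.06 rad and value of joint pedal below 0.1 rad), for 0.2 s.
2. the fingers lean on the pedal at its stop with more than 8 N for one second (value of joint pedal above 0.235 rad and contact force between the fingers and tread above 8 N), for 1 s.
At the end, for the whole second after the job is handed in: The pedal stays down by itself (angle over 0.235 rad), the plunger presses on the stone with more than 3 N, and the stone stands at rest with its back face within 4 mm of the fence and 0.05 rad of parallel to it (x of stone_back in the frame of fence above -0.004 m and angle between the x axis of stone and the x axis of fixture, either way round below 0.05 rad and angle between stone's own z axis and vertical below 0.06 rad and value of joint pedal above 0.235 rad and contact force between plunger and stone above 3 N and linear speed of stone below 0.01 m/s); the robot touches nothing.
It fails at once if the pedal is stamped on (more than 35 N on the tread) (contact force between anything else and tread above 35 N).
It fails at once if the mallet is disturbed (moved more than 20 mm) (distance of mallet from where it was at the start of the episode above 0.02 m).
It fails at once if the chisel is disturbed (moved more than 20 mm) (distance of chisel from where it was at the start of the episode above 0.02 m).
It fails at once if the discs is disturbed (moved more than 20 mm) (distance of discs from where it was at the start of the episode above 0.02 m).
It also fails if it takes over 64 s, if anything falls off the work surface, if the arm or the gripper's body presses on something with over 40 N, if the wrist force passes 120 N, or if a joint passes its speed limit or range.

## Working session

There is one attempt and no reset: what is moved stays moved. The work goes in short steps, Python scripts to look and compute and a tool call to move; the robot and the scene stay as the last step left them, time stands still between calls to the robot, and variables do not carry over. Pictures are saved under pics/ and viewed, at most 10 in all, crops included, and the job is handed in when it is done.

Besides the shell and the picture viewer there is one more tool, called after "Call:" as name(argument=value, ...), one argument or row to a line, values as JSON. move_arm: Moves the arm, as the interface text tells. Its arguments: {"type":"object","properties":{"series":{"type":"array"}},"required":["series"]}

```bash
mkdir -p pics; ls; python3 - <<'E'
from station import r
import cv2
s=r.sense();print(s)
for n in("scene","top"):
    c=r.capture(n);cv2.imwrite(f"pics/{n}0.png",c["img"][:,:,::-1])
    print({k:v for k,v in c.items() if k!="img"})
E
```

```text
pics
{'time_s': 0.0, 'joints': array([ 8.03624649e+01,  2.20890128e+01,  3.78800283e-01, -2.91321893e-02,
       -6.84093265e+01, -1.48171062e+01]), 'joint_velocities': array([-0.04370583, -0.04979837,  0.00161424,  0.12153497,  0.04495707,
        0.08905522]), 'effort': array([-6.28467242e-04, -3.90665352e+01,  1.87407446e+01,  4.22017962e+00,
        1.09317707e-02, -1.83534021e-04]), 'tcp_pos': array([0.25848031, 0.56844102, 0.24647089]), 'ee_rot': array([[ 9.10211639e-01, -4.14142617e-01, -8.15383029e-04],
       [-4.14143412e-01, -9.10209494e-01, -1.97770894e-03],
       [ 7.68841823e-05,  2.13781921e-03, -9.99997712e-01]]), 'wrist_force': array([0.48919188, 0.20151976, 0.29245014]), 'moment': array([-0.01192095, -0.00386161,  0.01757019]), 'gripper_force': 0.0, 'gripper_width': 1.0026310137080612}
{'camera_matrix': array([[511.79367966,   0.        , 317.43822844],
       [  0.        , 511.79367966, 232.83941651],
       [  0.        ,   0.        ,   1.        ]]), 'k1': 0.0008738606776043114, 'rvec': array([ 2.47104923,  0.82266461, -0.22579531]), 'tvec': array([-0.46870805, -0.21985011,  1.32962742])}
{'camera_matrix': array([[494.81030492,   0.        , 322.44795734],
       [  0.        , 494.81030492, 237.65182121],
       [  0.        ,   0.        ,   1.        ]]), 'k1': -0.05075181051619884, 'rvec': array([ 2.22742701, -2.1734545 ,  0.08308102]), 'tvec': array([0.00208933, 0.55112209, 1.20143957])}
```

View pics/top0.png

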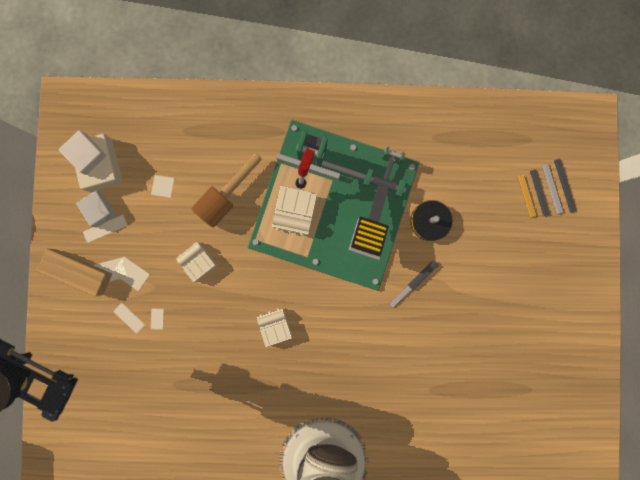

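View pics/scene0.png

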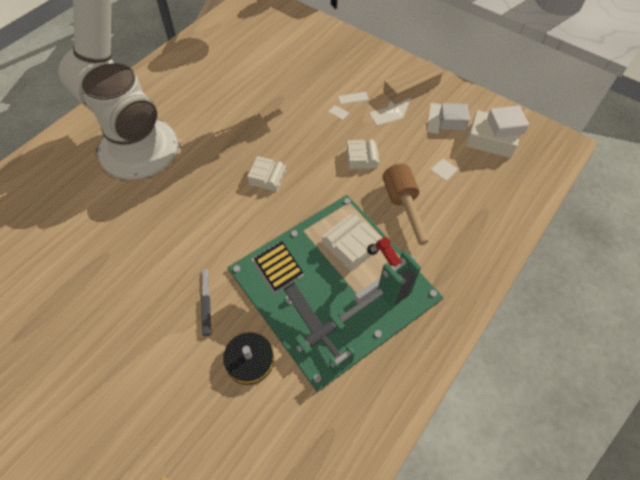

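The top view shows the fixture as a green quad, with corners near (290,122), (418,163), (381,290) and (250,246). The stone is at about (295,210), the tread at (370,237), and the mallet, chisel and discs are clear of both. I'll measure the corners, the tread and the stone's edges.

```bash
cat > h.py <<'E'
import numpy as np, cv2
from station import r
def extr(c,s=None):
    if "hand_eye" in c:
        T=np.eye(4);T[:3,:3]=s["ee_rot"];T[:3,3]=s["tcp_pos"];T=T@c["hand_eye"];return T[:3,:3],T[:3,3]
    R=cv2.Rodrigues(c["rvec"])[0];return R.T,-R.T@c["tvec"]
def ray(c,px,s=None):
    R,o=extr(c,s);K=c["camera_matrix"]
    u=cv2.undistortPoints(np.float64(px).reshape(-1,1,2),K,np.array([c["k1"],0,0,0.]))[:,0]
    return o,np.c_[u,np.ones(len(u))]@R.T
def plane(c,px,z,s=None):
    o,d=ray(c,px,s);return o+d*((np.asarray(z)-o[2])/d[:,2])[:,None]
def proj(c,P,s=None):
    R,o=extr(c,s);Rv=R.T
    return cv2.projectPoints(np.float64(P).reshape(-1,3),cv2.Rodrigues(Rv)[0],-Rv@o,c["camera_matrix"],np.array([c["k1"],0,0,0.]))[0][:,0]
E
python3 - <<'E'
from h import *
for n in("top","scene"):
    c=r.capture(n);im=c["img"];hsv=cv2.cvtColor(im,cv2.COLOR_RGB2HSV)
    g=cv2.inRange(hsv,(60,80,20),(95,255,255));g=cv2.morphologyEx(g,cv2.MORPH_OPEN,np.ones((3,3)))
    k=max(cv2.findContours(g,0,1)[0],key=cv2.contourArea);hull=cv2.convexHull(k)
    q=cv2.approxPolyN(hull,4)[0] if hasattr(cv2,"approxPolyN") else cv2.approxPolyDP(hull,8,True)[:,0]
    q=q.reshape(-1,2);print(n,q.tolist());w=plane(c,q,.010);print(w.round(4).tolist());print("sides",np.linalg.norm(w-np.roll(w,1,0),axis=1).round(3))
    y=cv2.inRange(hsv,(18,150,120),(32,255,255));y=cv2.morphologyEx(y,cv2.MORPH_CLOSE,np.ones((9,9)));
    m=np.zeros_like(y);cv2.fillConvexPoly(m,hull,255);y&=m
    k=max(cv2.findContours(y,0,1)[0],key=cv2.contourArea);R=cv2.minAreaRect(k);print("tread",R,plane(c,[R[0]],.1).round(4))
    x,yy,W,H=cv2.boundingRect(hull) if n=="top" else cv2.boundingRect(hull)
    cr=im[yy:yy+H,x:x+W,::-1];print("crop",x,yy,W,H)
    cv2.imwrite(f"pics/{n}_c.png",cv2.resize(cr,None,fx=3.2 if n=="top" else 3,fy=3.2 if n=="top" else 3,interpolation=2))
E
```

```text
top [[418, 162], [378, 290], [248, 247], [291, 120]]
[[0.7475, -0.2198, 0.01], [0.4255, -0.1245, 0.01], [0.5236, 0.1985, 0.01], [0.8451, 0.1016, 0.01]]
sides [0.336 0.336 0.338 0.336]
tread ((370.04998779296875, 235.3500213623047), (26.879358291625977, 24.66576385498047), 18.434947967529297) [[ 0.554  -0.0921  0.1   ]]
crop 249 123 166 166
scene [[452, 290], [317, 390], [228, 268], [340, 200]]
[[0.8534, 0.1281, 0.01], [0.7473, -0.2193, 0.01], [0.4292, -0.1233, 0.01], [0.5207, 0.1769, 0.01]]
sides [0.336 0.363 0.332 0.314]
tread ((278.42138671875, 265.1741638183594), (32.32993698120117, 29.997940063476562), 57.9946174621582) [[ 0.5486 -0.0849  0.1   ]]
crop 235 201 206 188
```

View pics/top_c.png

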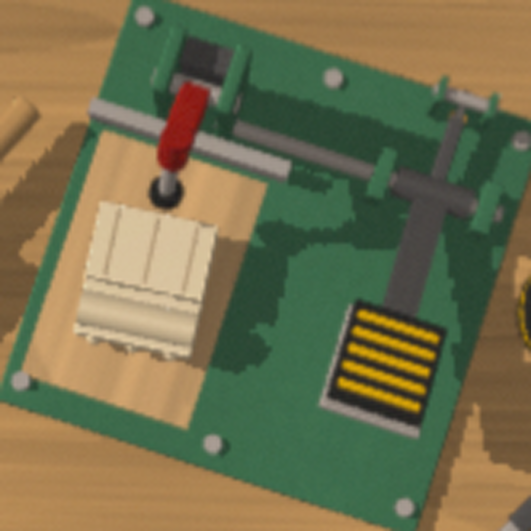

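The crop (3.2x, offset 249,123) shows the stone's back edge running from (100,203) to (215,225) and its front edge from (75,335) to (190,357). The lower edge of the fence's face runs from (92,120) to (288,178), and the tread is centred near (388,362). Next I'll convert these to the fixture frame.

```bash
cat >> h.py <<'E'
YAW=-0.2915; FO=np.array([.645,-.0139,0])
F=cv2.Rodrigues(np.array([0,0,YAW]))[0]
tofix=lambda P:(np.asarray(P)-FO)@F
toworld=lambda P:np.asarray(P)@F.T+FO
E
python3 - <<'E'
from h import *
c=r.capture("top");t=r.capture("scene")
f=lambda p,z:(tofix(plane(c,np.array(p)/3.2+[249,123],z))*1000).round(1).tolist()
print("back",f([[100,203],[215,225]],.057));print("front",f([[75,335],[190,357]],.044))
print("fence top front edge",f([[92,120],[288,178]],.038));print("bed front",f([[22,372],[187,428]],.012));print("bed right end",f([[268,182]],.012))
print("plunger",f([[165,192]],.07))
# stone contours by cream colour, both views
for n,cc in(("top",c),("scene",t)):
    hsv=cv2.cvtColor(cc["img"],cv2.COLOR_RGB2HSV);poly=proj(cc,toworld([[-.17,.02,.03],[-.17,.16,.03],[-.04,.16,.05],[-.03,.02,.05]])).astype(np.int32)
    m=np.zeros(hsv.shape[:2],np.uint8);cv2.fillConvexPoly(m,cv2.convexHull(poly),255)
    s=cv2.inRange(hsv,(10,0,150),(35,75,255))&m;k=max(cv2.findContours(s,0,1)[0],key=cv2.contourArea)
    R=cv2.minAreaRect(k);b=cv2.boxPoints(R);w=tofix(plane(cc,b,.05))*1000;print(n,b.round(1).tolist(),w.round(1).tolist(),np.linalg.norm(w-np.roll(w,1,0),axis=1).round(1))
# tread triangulate
o1,d1=ray(c,[[370.05,235.35]]);o2,d2=ray(t,[[278.4,265.2]])
a=np.linalg.lstsq(np.c_[d1[0],-d2[0]],o2-o1,rcond=None)[0];p,q=o1+a[0]*d1[0],o2+a[1]*d2[0];print("tread",p,q,tofix((p+q)/2)*1000)
E
```

```text
back [[-16.0, 135.1, 57.0], [-4.9, 48.4, 57.0]]
front [[-114.9, 122.9, 44.0], [-103.8, 35.7, 44.0]]
fence top front edge [[45.2, 163.2, 38.0], [49.5, 7.6, 38.0]]
bed front [[-153.2, 155.9, 12.0], [-154.6, 21.7, 12.0]]
bed right end [[46.5, 21.5, 12.0]]
plunger [[5.1, 90.6, 70.0]]
top [[271.20001220703125, 227.5], [278.1000061035156, 195.39999389648438], [314.3999938964844, 203.1999969482422], [307.5, 235.3000030517578]] [[-115.8, 125.2, 50.0], [-37.2, 134.0, 50.0], [-27.8, 45.3, 50.0], [-106.5, 36.9, 50.0]] [88.8 79.1 89.2 79.1]
scene [[319.70001220703125, 235.0], [357.5, 206.60000610351562], [375.70001220703125, 231.0], [338.0, 259.29998779296875]] [[-104.2, 33.5, 50.0], [-113.9, 149.0, 50.0], [-38.5, 140.3, 50.0], [-31.5, 28.4, 50.0]] [ 72.8 115.9  75.9 112.2]
tread [ 0.55317847 -0.09058046  0.11332628] [ 0.5537543  -0.09005711  0.11330441] [-65.71022524 -99.50075019 113.31534521]
```

```bash
cat >> h.py <<'E'
from scipy.spatial.transform import Rotation as Ro
def plan(xyz_fix_mm,s=None,pitch=0.):
    "target TCP in fixture mm, tool x along fixture x, tool down -> shift mm and rotvec in tool axes"
    s=s or r.sense();Rt=F@np.diag([1,-1,-1.])@Ro.from_rotvec([0,pitch,0]).as_matrix()
    d=s["ee_rot"].T@(toworld(np.array(xyz_fix_mm)/1000)-s["tcp_pos"])*1000
    print("shift",d.round(1),"rot",Ro.from_matrix(s["ee_rot"].T@Rt).as_rotvec().round(4),"world",toworld(np.array(xyz_fix_mm)/1000).round(3))
def st():
    s=r.sense();print("t",s["time_s"],"fix",(tofix(s["tcp_pos"])*1000).round(1),"F",(s["wrist_force"]@F).round(1),"w",round(s["gripper_width"],3),"yaw",np.degrees(np.arctan2(s["ee_rot"][1,0],s["ee_rot"][0,0])-YAW).round(2));return s
E
python3 - <<'E'
from h import *
s=st();plan([-155,86,200],s);print(r.capture("wrist")["hand_eye"].round(3))
c=r.capture("top");print("mallet head",tofix(plane(c,[[213,207]],.05))*1000)
E
```

```text
t 0.3 fix [-537.5  447.1  247.2] F [-0.7 -0.6  1. ] w 0.999 yaw -7.75
shift [427.8 306.1  47.4] rot [ 0.0007  0.     -0.1353] world [0.521 0.113 0.2  ]
[[-0.001 -0.961 -0.275  0.075]
 [ 1.    -0.001  0.     0.001]
 [-0.    -0.275  0.961 -0.138]
 [ 0.     0.     0.     1.   ]]
mallet head [[-112.38698677  273.3048832    50.        ]]
```

The wrist camera sits on the tool's +x side and could meet the jaw, so I'll turn the tool half round to put the camera on the robot's side.

Call:
move_arm(
  series=[
    {"grip": 0.5, "xyz": [21, 15, 0], "angular": [0, 0, 0.149]},
    {"grip": 0.5, "xyz": [42, 30, 0], "angular": [0, 0, 0.298]},
    {"grip": 0.5, "xyz": [63, 45, 0], "angular": [0, 0, 0.447]},
    {"grip": 0.5, "xyz": [84, 60, 0], "angular": [0, 0, 0.596]},
    {"grip": 0.5, "xyz": [105, 75, 0], "angular": [0, 0, 0.745]},
    {"grip": 0.5, "xyz": [126, 90, 0], "angular": [0, 0, 0.894]},
    {"grip": 0.5, "xyz": [147, 105, 0], "angular": [0, 0, 1.043]},
    {"grip": 0.5, "xyz": [168, 120, 0], "angular": [0, 0, 1.192]},
    {"grip": 0.5, "xyz": [189, 135, 0], "angular": [0, 0, 1.341]},
    {"grip": 0.5, "xyz": [210, 150, 0], "angular": [0, 0, 1.49]},
  ],
)

```text
time_s: 1.4
tcp_pos: [0.3882, 0.3445, 0.2477]
ee_rot: [[-0.345, -0.939, 0.0], [-0.939, 0.345, 0.0], [-0.0, -0.0, -1.0]]
wrist_force: [-0.2, -0.2, -0.9]
gripper_width: 0.503
gripper_force: 0.0
```

```bash
sed -i 's/Rt=F@np.diag(\[1,-1,-1.\])/Rt=F@np.diag([-1,1,-1.])/' h.py; python3 - <<'E'
from h import *
s=st();print(s["joints"].round(1));plan([-160,86,200],s)
E
```

```text
t 1.4 fix [-349.   269.4  247.7] F [-0.2 -0.3 -0.9] w 0.503 yaw -93.47
[ 59.5  11.7 -14.3   0.  -64.  -79.7]
shift [ 171.7 -199.7   47.7] rot [2.0000e-04 3.0000e-04 1.5103e+00] world [0.516 0.114 0.2  ]
```

Call:
move_arm(
  series=[
    {"grip": 0.5, "xyz": [17, -20, 0], "angular": [0, 0, 0.149]},
    {"grip": 0.5, "xyz": [34, -40, 0], "angular": [0, 0, 0.298]},
    {"grip": 0.5, "xyz": [51, -60, 0], "angular": [0, 0, 0.447]},
    {"grip": 0.5, "xyz": [68, -80, 0], "angular": [0, 0, 0.596]},
    {"grip": 0.5, "xyz": [86, -100, 5], "angular": [0, 0, 0.745]},
    {"grip": 0.5, "xyz": [103, -120, 10], "angular": [0, 0, 0.894]},
    {"grip": 0.5, "xyz": [120, -140, 20], "angular": [0, 0, 1.043]},
    {"grip": 0.5, "xyz": [137, -160, 30], "angular": [0, 0, 1.192]},
    {"grip": 0.5, "xyz": [154, -180, 40], "angular": [0, 0, 1.341]},
    {"grip": 0.5, "xyz": [171.7, -199.7, 47.7], "angular": [0, 0, 1.49]},
  ],
)

```text
time_s: 2.4
tcp_pos: [0.5177, 0.1152, 0.1994]
ee_rot: [[-0.963, 0.268, -0.0], [0.268, 0.963, 0.0], [0.0, -0.0, -1.0]]
wrist_force: [0.2, 0.3, 0.2]
gripper_width: 0.499
gripper_force: 0.0
```

```bash
python3 - <<'E'
from h import *
s=st();print(s["joints"].round(1));plan([-160,86,48],s)
s=r.sense();c=r.capture("wrist");cv2.imwrite("pics/w1.png",c["img"][:,:,::-1])
E
```

```text
t 2.4 fix [-159.    87.1  199.4] F [0.1 0.3 0.2] w 0.499 yaw 181.15
[  30.1   15.3  -16.9   -0.   -57.8 -135.6]
shift [  1.   -1.1 151.4] rot [-0.     -0.0002  0.0202] world [0.516 0.114 0.048]
```

View pics/w1.png

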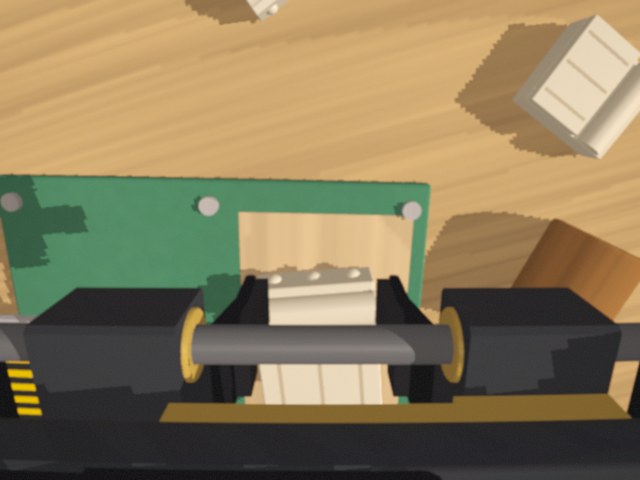

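The wrist view shows the plate's front edge from (0,177) to (430,185), the stone's front edge from (268,283) to (372,268), and the bed's front edge from (240,212) to (412,215). I'll check these against the map.

```bash
python3 - <<'E'
from h import *
s=r.sense();c=r.capture("wrist")
f=lambda p,z:(tofix(plane(c,p,z,s))*1000).round(1).tolist()
print("plate edge",f([[10,176.5],[428,185]],.01),"bed",f([[240,212],[412,215]],.012),"stone front",f([[268,283],[372,268]],.044));plan([-160,86,48],s)
E
```

```text
plate edge [[-182.3, -158.7, 10.0], [-179.1, 164.2, 10.0]] bed [[-156.5, 20.6, 12.0], [-155.9, 153.1, 12.0]] stone front [[-111.4, 45.1, 44.0], [-124.0, 120.2, 44.0]]
shift [  1.8   1.6 150. ] rot [-0.0023 -0.0018  0.0132] world [0.516 0.114 0.048]
```

Call:
move_arm(
  series=[
    {"grip": 0.5, "xyz": [1, 0, 30], "angular": [0, 0, 0.016]},
    {"grip": 0.5, "xyz": [1, 0, 60], "angular": [0, 0, 0.016]},
    {"grip": 0.5, "xyz": [1, 0, 90], "angular": [0, 0, 0.016]},
    {"grip": 0.5, "xyz": [1, 0, 115], "angular": [0, 0, 0.016]},
    {"grip": 0.5, "xyz": [1, 0, 135], "angular": [0, 0, 0.016]},
    {"grip": 0.5, "xyz": [1, 0, 147], "angular": [0, 0, 0.016]},
    {"grip": 0.5, "xyz": [1, 0, 150], "angular": [0, 0, 0.016]},
  ],
)

```text
time_s: 3.2
tcp_pos: [0.5159, 0.1167, 0.0489]
ee_rot: [[-0.961, 0.276, -0.002], [0.276, 0.961, -0.001], [0.001, -0.001, -1.0]]
wrist_force: [0.5, -0.2, 1.0]
gripper_width: 0.498
gripper_force: 0.0
```

```bash
python3 - <<'E'
from h import *
s=st();plan([-70,86,48],s)
E
```

```text
t 3.2 fix [-161.2   88.    48.9] F [ 0.6 -0.   1. ] w 0.498 yaw 180.67
shift [-91.1  -3.1   0.8] rot [-0.0014 -0.0013  0.0117] world [0.603 0.089 0.048]
```

Call:
move_arm(
  series=[
    {"grip": 0.5, "xyz": [-6, 0, 0.5], "angular": [0, 0, 0.01]},
    {"grip": 0.5, "xyz": [-12, 0, 0.5], "angular": [0, 0, 0.01]},
    {"grip": 0.5, "xyz": [-18, 0, 0.5], "angular": [0, 0, 0.01]},
    {"grip": 0.5, "xyz": [-24, 0, 0.5], "angular": [0, 0, 0.01]},
    {"grip": 0.5, "xyz": [-30, 0, 0.5], "angular": [0, 0, 0.01]},
    {"grip": 0.5, "xyz": [-34, 0, 0.5], "angular": [0, 0, 0.01]},
    {"grip": 0.5, "xyz": [-38, 0, 0.5], "angular": [0, 0, 0.01]},
    {"grip": 0.5, "xyz": [-42, 0, 0.5], "angular": [0, 0, 0.01]},
    {"grip": 0.5, "xyz": [-46, 0, 0.5], "angular": [0, 0, 0.01]},
    {"grip": 0.5, "xyz": [-50, 0, 0.5], "angular": [0, 0, 0.01]},
  ],
)

```text
time_s: 4.2
tcp_pos: [0.5627, 0.1031, 0.0492]
ee_rot: [[-0.958, 0.287, -0.004], [0.287, 0.958, -0.0], [0.004, -0.001, -1.0]]
wrist_force: [-5.6, 4.7, 3.7]
gripper_width: 0.501
gripper_force: 3.6
```

Call:
move_arm(
  series=[
    {"grip": 0.5, "xyz": [-4, 0, 0], "angular": [0, 0, 0]},
    {"grip": 0.5, "xyz": [-8, 0, 0], "angular": [0, 0, 0]},
    {"grip": 0.5, "xyz": [-12, 0, 0], "angular": [0, 0, 0]},
    {"grip": 0.5, "xyz": [-16, 0, 0], "angular": [0, 0, 0]},
    {"grip": 0.5, "xyz": [-20, 0, 0], "angular": [0, 0, 0]},
    {"grip": 0.5, "xyz": [-24, 0, 0], "angular": [0, 0, 0]},
    {"grip": 0.5, "xyz": [-28, 0, 0], "angular": [0, 0, 0]},
    {"grip": 0.5, "xyz": [-32, 0, 0], "angular": [0, 0, 0]},
    {"grip": 0.5, "xyz": [-34, 0, 0], "angular": [0, 0, 0]},
  ],
)

```text
time_s: 5.1
tcp_pos: [0.5931, 0.0923, 0.0491]
ee_rot: [[-0.958, 0.288, -0.009], [0.288, 0.958, -0.002], [0.008, -0.004, -1.0]]
wrist_force: [-9.6, 3.9, 8.7]
gripper_width: 0.5
gripper_force: 5.6
```

```bash
python3 - <<'E'
from h import *
s=st()
E
```

```text
t 5.1 fix [-80.2  86.8  49.1] F [-10.3   1.    8.7] w 0.5 yaw 179.95
```

Call:
move_arm(
  series=[
    {"grip": 0.5, "xyz": [-2, 0, 0], "angular": [0, 0, 0]},
    {"grip": 0.5, "xyz": [-4, 0, 0], "angular": [0, 0, 0]},
    {"grip": 0.5, "xyz": [-6, 0, 0], "angular": [0, 0, 0]},
    {"grip": 0.5, "xyz": [-8, 0, 0], "angular": [0, 0, 0]},
    {"grip": 0.5, "xyz": [-10, 0, 0], "angular": [0, 0, 0]},
  ],
)

```text
time_s: 5.6
tcp_pos: [0.6023, 0.0895, 0.0491]
ee_rot: [[-0.958, 0.288, -0.01], [0.288, 0.958, -0.002], [0.009, -0.005, -1.0]]
wrist_force: [-10.4, 2.8, 8.5]
gripper_width: 0.497
gripper_force: 5.4
```

Call:
move_arm(
  series=[
    {"grip": 0.5, "xyz": [-1, 0, 0], "angular": [0, 0, 0]},
    {"grip": 0.5, "xyz": [-2, 0, 0], "angular": [0, 0, 0]},
    {"grip": 0.5, "xyz": [-3, 0, 0], "angular": [0, 0, 0]},
    {"grip": 0.5, "xyz": [-4, 0, 0], "angular": [0, 0, 0]},
  ],
)

```text
time_s: 6.0
tcp_pos: [0.6061, 0.0884, 0.0491]
ee_rot: [[-0.958, 0.288, -0.01], [0.288, 0.958, -0.002], [0.009, -0.005, -1.0]]
wrist_force: [-10.7, 2.6, 7.0]
gripper_width: 0.503
gripper_force: 5.4
```

```bash
python3 - <<'E'
from h import *
s=st()
c=r.capture("top");cr=c["img"][110:300,240:430,::-1];cv2.imwrite("pics/t2.png",cv2.resize(cr,None,fx=3,fy=3,interpolation=2))
E
```

```text
t 6.0 fix [-66.6  86.8  49.1] F [-11.   -0.6   7. ] w 0.503 yaw 179.95
```

View pics/t2.png

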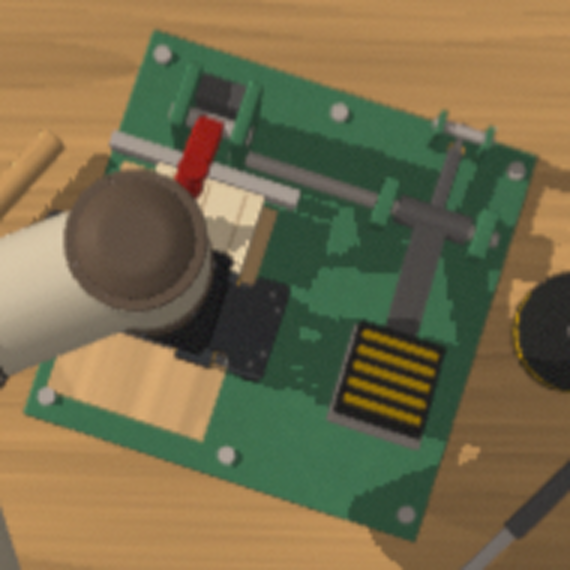

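The stone's back corner at crop (268,200) is a few mm short of the fence, and the force is still only sliding friction, so I'll creep on.

Call:
move_arm(
  series=[
    {"grip": 0.5, "xyz": [-1, 0, 0], "angular": [0, 0, 0]},
    {"grip": 0.5, "xyz": [-2, 0, 0], "angular": [0, 0, 0]},
    {"grip": 0.5, "xyz": [-3, 0, 0], "angular": [0, 0, 0]},
  ],
)

```text
time_s: 6.35
tcp_pos: [0.609, 0.0875, 0.0491]
ee_rot: [[-0.958, 0.288, -0.01], [0.288, 0.958, -0.002], [0.009, -0.005, -1.0]]
wrist_force: [-10.4, 3.1, 7.7]
gripper_width: 0.502
gripper_force: 5.4
```

Call:
move_arm(
  series=[
    {"grip": 0.5, "xyz": [-1, 0, 0], "angular": [0, 0, 0]},
    {"grip": 0.5, "xyz": [-2, 0, 0], "angular": [0, 0, 0]},
  ],
)

```text
time_s: 6.55
tcp_pos: [0.6105, 0.087, 0.0491]
ee_rot: [[-0.957, 0.288, -0.011], [0.288, 0.958, -0.002], [0.01, -0.005, -1.0]]
wrist_force: [-13.7, 5.7, 11.0]
gripper_width: 0.496
gripper_force: 7.1
```

Call:
move_arm(
  series=[
    {"grip": 0.5, "xyz": [-1, 0, 0], "angular": [0, 0, 0]},
    {"grip": 0.5, "xyz": [-2, 0, 0], "angular": [0, 0, 0]},
  ],
)

```text
time_s: 6.75
tcp_pos: [0.6107, 0.087, 0.0491]
ee_rot: [[-0.957, 0.288, -0.014], [0.289, 0.957, -0.002], [0.013, -0.006, -1.0]]
wrist_force: [-18.3, 8.4, 13.4]
gripper_width: 0.503
gripper_force: 10.0
```

Call:
move_arm(
  series=[
    {"grip": 0.5, "xyz": [-1, 0, 0], "angular": [0, 0, 0]},
    {"grip": 0.5, "xyz": [-2, 0, 0], "angular": [0, 0, 0]},
    {"grip": 0.5, "xyz": [-2, 0, 0], "angular": [0, 0, 0]},
    {"grip": 0.5, "xyz": [-2, 0, 0], "angular": [0, 0, 0]},
    {"grip": 0.5, "xyz": [-2, 0, 0], "angular": [0, 0, 0]},
  ],
)

```text
time_s: 7.25
tcp_pos: [0.6107, 0.0869, 0.0491]
ee_rot: [[-0.957, 0.288, -0.018], [0.288, 0.957, -0.002], [0.017, -0.007, -1.0]]
wrist_force: [-20.2, 10.3, 15.7]
gripper_width: 0.5
gripper_force: 11.5
```

Call:
move_arm(
  series=[
    {"grip": 0.5, "xyz": [4, 0, 0], "angular": [0, 0, 0]},
    {"grip": 0.5, "xyz": [12, 0, 0], "angular": [0, 0, 0]},
    {"grip": 0.5, "xyz": [30, 0, 0], "angular": [0, 0, 0]},
    {"grip": 0.5, "xyz": [60, 0, 0], "angular": [0, 0, 0]},
    {"grip": 0.5, "xyz": [90, 0, -20], "angular": [0, 0, 0]},
    {"grip": 0.5, "xyz": [110, 0, -60], "angular": [0, 0, 0]},
    {"grip": 0.3, "xyz": [120, 0, -100], "angular": [0, 0, 0]},
    {"grip": 0.1, "xyz": [120, 0, -140], "angular": [0, 0, 0]},
    {"grip": 0, "xyz": [120, 0, -180], "angular": [0, 0, 0]},
    {"grip": 0, "xyz": [120, 0, -180], "angular": [0, 0, 0]},
  ],
)

```text
time_s: 8.25
tcp_pos: [0.5075, 0.122, 0.236]
ee_rot: [[-0.958, 0.286, 0.014], [0.286, 0.958, 0.006], [-0.011, 0.009, -1.0]]
wrist_force: [1.1, 0.8, 0.6]
gripper_width: 0.219
gripper_force: 0.0
```

```bash
python3 - <<'E'
from h import *
s=st();plan([-66-80,-99.5,200],s);print(s["joints"].round(1))
c=r.capture("top");cr=c["img"][110:300,240:430,::-1];cv2.imwrite("pics/t3.png",cv2.resize(cr,None,fx=3,fy=3,interpolation=2))
E
```

```text
t 8.25 fix [-170.8   90.7  236. ] F [0.9 1.1 0.6] w 0.219 yaw 180.09
shift [ -24.1 -190.5   34.5] rot [0.0092 0.0114 0.0016] world [ 0.477 -0.067  0.2  ]
[  31.4   12.1  -15.5    0.2  -61.5 -138.1]
```

View pics/t3.png

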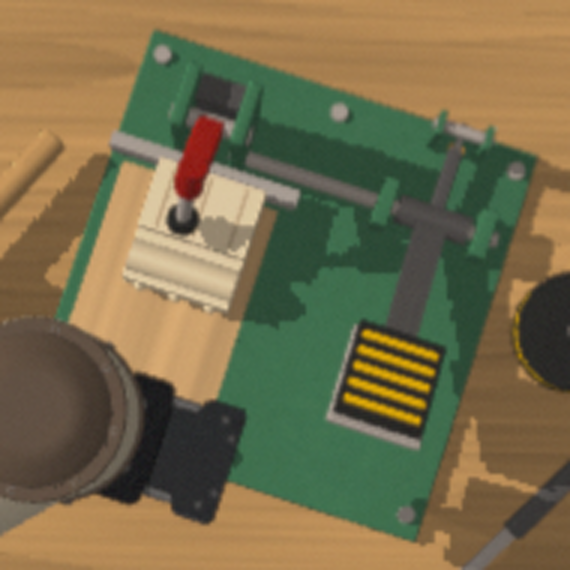

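The stone now lies parallel and tight against the fence, with the plunger at crop (183,217) over its rear land and the pedal up. Next I'll go above the tread with the fingers shut.

Call:
move_arm(
  series=[
    {"grip": 0, "xyz": [0, 0, 0], "angular": [0, 0, 0]},
    {"grip": 0, "xyz": [0, 0, 0], "angular": [0, 0, 0]},
  ],
)

```text
time_s: 8.5
tcp_pos: [0.5035, 0.1203, 0.2278]
ee_rot: [[-0.958, 0.287, -0.003], [0.287, 0.958, -0.001], [0.002, -0.002, -1.0]]
wrist_force: [-0.2, 0.2, -0.1]
gripper_width: 0.034
gripper_force: 0.0
```

```bash
python3 - <<'E'
from h import *
s=st();plan([-66,-99.5,165],s)
E
```

```text
t 8.5 fix [-174.1   87.8  227.8] F [-0.3  0.2 -0.1] w 0.034 yaw 180.0
shift [-108.3 -187.2   62.9] rot [-0.002  -0.0022 -0.0001] world [ 0.553 -0.09   0.165]
```

Call:
move_arm(
  series=[
    {"grip": 0, "xyz": [-5, -15, 0], "angular": [0, 0, 0]},
    {"grip": 0, "xyz": [-15, -40, 0], "angular": [0, 0, 0]},
    {"grip": 0, "xyz": [-30, -70, 10], "angular": [0, 0, 0]},
    {"grip": 0, "xyz": [-50, -105, 20], "angular": [0, 0, 0]},
    {"grip": 0, "xyz": [-75, -140, 35], "angular": [0, 0, 0]},
    {"grip": 0, "xyz": [-95, -170, 50], "angular": [0, 0, 0]},
    {"grip": 0, "xyz": [-108, -187, 60], "angular": [0, 0, 0]},
    {"grip": 0, "xyz": [-108, -187, 63], "angular": [0, 0, 0]},
    {"grip": 0, "xyz": [-108, -187, 63], "angular": [0, 0, 0]},
  ],
)

```text
time_s: 9.4
tcp_pos: [0.5529, -0.0903, 0.1648]
ee_rot: [[-0.957, 0.289, -0.003], [0.289, 0.957, -0.0], [0.003, -0.001, -1.0]]
wrist_force: [0.0, -0.2, 0.1]
gripper_width: 0.004
gripper_force: 0.0
```

```bash
python3 - <<'E'
from h import *
s=st();plan([-66,-99.5,142],s)
c=r.capture("scene");t=r.capture("top");cv2.imwrite("pics/s4.png",np.hstack([cv2.resize(x[:,:,::-1],(400,300),interpolation=2) for x in (c["img"][200:320,200:360],t["img"][180:300,300:460])]))
E
```

```text
t 9.4 fix [-66.2 -99.7 164.8] F [ 0.1 -0.2  0.1] w 0.004 yaw 179.92
shift [-0.3  0.2 22.8] rot [-0.0012 -0.0032 -0.0014] world [ 0.553 -0.09   0.142]
```

View pics/s4.png

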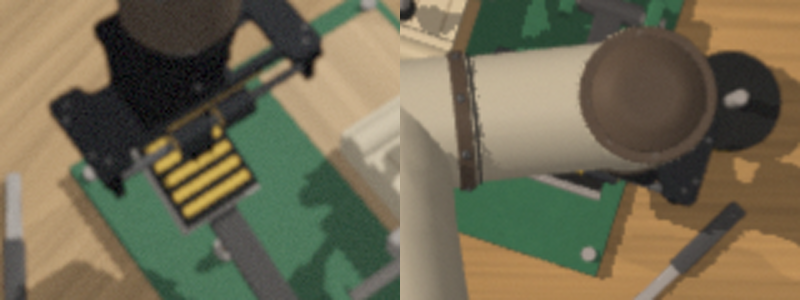

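The shut fingers hang over the tread, and the arm is well clear of the discs. I'll come down slowly onto it.

Call:
move_arm(
  series=[
    {"grip": 0, "xyz": [0, 0, 6], "angular": [0, 0, 0]},
    {"grip": 0, "xyz": [0, 0, 12], "angular": [0, 0, 0]},
    {"grip": 0, "xyz": [0, 0, 17], "angular": [0, 0, 0]},
    {"grip": 0, "xyz": [0, 0, 19], "angular": [0, 0, 0]},
    {"grip": 0, "xyz": [0, 0, 21], "angular": [0, 0, 0]},
    {"grip": 0, "xyz": [0, 0, 23], "angular": [0, 0, 0]},
    {"grip": 0, "xyz": [0, 0, 24], "angular": [0, 0, 0]},
    {"grip": 0, "xyz": [0, 0, 25], "angular": [0, 0, 0]},
  ],
)

```text
time_s: 10.3
tcp_pos: [0.554, -0.0895, 0.1413]
ee_rot: [[-0.958, 0.287, 0.0], [0.287, 0.958, -0.0], [-0.0, 0.0, -1.0]]
wrist_force: [0.7, 0.1, 0.2]
gripper_width: 0.005
gripper_force: 0.0
```

Call:
move_arm(
  series=[
    {"grip": 0, "xyz": [1, 0, 1], "angular": [0, 0, 0]},
    {"grip": 0, "xyz": [1, 0, 2], "angular": [0, 0, 0]},
    {"grip": 0, "xyz": [1.5, 0, 3], "angular": [0, 0, 0]},
    {"grip": 0, "xyz": [2, 0, 4], "angular": [0, 0, 0]},
  ],
)

```text
time_s: 10.7
tcp_pos: [0.5529, -0.0891, 0.1389]
ee_rot: [[-0.958, 0.286, 0.003], [0.286, 0.958, -0.001], [-0.003, 0.0, -1.0]]
wrist_force: [-0.8, 0.2, 7.2]
gripper_width: 0.012
gripper_force: 3.3
```

Call:
move_arm(
  series=[
    {"grip": 0, "xyz": [0.5, 0, 1], "angular": [0, 0, 0]},
    {"grip": 0, "xyz": [1, 0, 2], "angular": [0, 0, 0]},
    {"grip": 0, "xyz": [1.5, 0, 3], "angular": [0, 0, 0]},
    {"grip": 0, "xyz": [2, 0, 4], "angular": [0, 0, 0]},
    {"grip": 0, "xyz": [2.5, 0, 5], "angular": [0, 0, 0]},
  ],
)

```text
time_s: 11.2
tcp_pos: [0.5509, -0.0885, 0.1349]
ee_rot: [[-0.958, 0.286, 0.004], [0.286, 0.958, -0.001], [-0.004, 0.0, -1.0]]
wrist_force: [-1.7, 0.3, 10.7]
gripper_width: 0.004
gripper_force: 5.0
```

Call:
move_arm(
  series=[
    {"grip": 0, "xyz": [0.5, 0, 1], "angular": [0, 0, 0]},
    {"grip": 0, "xyz": [1, 0, 2], "angular": [0, 0, 0]},
    {"grip": 0, "xyz": [1.5, 0, 3], "angular": [0, 0, 0]},
    {"grip": 0, "xyz": [2, 0, 4], "angular": [0, 0, 0]},
    {"grip": 0, "xyz": [2.5, 0, 5], "angular": [0, 0, 0]},
  ],
)

```text
time_s: 11.7
tcp_pos: [0.5488, -0.0878, 0.1304]
ee_rot: [[-0.958, 0.286, 0.005], [0.286, 0.958, -0.001], [-0.005, 0.0, -1.0]]
wrist_force: [-1.8, 0.0, 12.6]
gripper_width: 0.008
gripper_force: 6.0
```

Call:
move_arm(
  series=[
    {"grip": 0, "xyz": [0.5, 0, 1], "angular": [0, 0, 0]},
    {"grip": 0, "xyz": [1, 0, 2], "angular": [0, 0, 0]},
    {"grip": 0, "xyz": [1.5, 0, 3], "angular": [0, 0, 0]},
    {"grip": 0, "xyz": [2, 0, 4], "angular": [0, 0, 0]},
    {"grip": 0, "xyz": [2.5, 0, 5], "angular": [0, 0, 0]},
  ],
)

```text
time_s: 12.2
tcp_pos: [0.5465, -0.0871, 0.1255]
ee_rot: [[-0.958, 0.286, 0.005], [0.286, 0.958, -0.001], [-0.005, 0.0, -1.0]]
wrist_force: [-1.5, -1.3, 12.5]
gripper_width: 0.005
gripper_force: 5.9
```

Call:
move_arm(
  series=[
    {"grip": 0, "xyz": [0.4, 0, 1], "angular": [0, 0, 0]},
    {"grip": 0, "xyz": [0.8, 0, 2], "angular": [0, 0, 0]},
    {"grip": 0, "xyz": [1.2, 0, 3], "angular": [0, 0, 0]},
    {"grip": 0, "xyz": [1.6, 0, 4], "angular": [0, 0, 0]},
    {"grip": 0, "xyz": [2, 0, 5], "angular": [0, 0, 0]},
    {"grip": 0, "xyz": [2.4, 0, 6], "angular": [0, 0, 0]},
  ],
)

```text
time_s: 12.8
tcp_pos: [0.5434, -0.0862, 0.1182]
ee_rot: [[-0.958, 0.286, 0.003], [0.286, 0.958, -0.001], [-0.003, 0.0, -1.0]]
wrist_force: [-0.6, -0.4, 6.6]
gripper_width: 0.004
gripper_force: 3.2
```

Call:
move_arm(
  series=[
    {"grip": 0, "xyz": [0.4, 0, 1], "angular": [0, 0, 0]},
    {"grip": 0, "xyz": [0.8, 0, 2], "angular": [0, 0, 0]},
    {"grip": 0, "xyz": [1.2, 0, 3], "angular": [0, 0, 0]},
    {"grip": 0, "xyz": [1.6, 0, 4], "angular": [0, 0, 0]},
    {"grip": 0, "xyz": [2, 0, 5], "angular": [0, 0, 0]},
  ],
)

```text
time_s: 13.3
tcp_pos: [0.54, -0.0854, 0.1107]
ee_rot: [[-0.958, 0.287, -0.001], [0.287, 0.958, 0.0], [0.001, -0.0, -1.0]]
wrist_force: [0.1, -0.2, -0.2]
gripper_width: 0.008
gripper_force: 0.0
```

Call:
move_arm(
  series=[
    {"grip": 0, "xyz": [0.3, 0, 1], "angular": [0, 0, 0]},
    {"grip": 0, "xyz": [0.6, 0, 2], "angular": [0, 0, 0]},
    {"grip": 0, "xyz": [0.9, 0, 3], "angular": [0, 0, 0]},
  ],
)

```text
time_s: 13.6
tcp_pos: [0.5396, -0.0852, 0.1081]
ee_rot: [[-0.958, 0.287, -0.0], [0.287, 0.958, -0.0], [0.0, -0.0, -1.0]]
wrist_force: [-0.4, 0.4, -0.5]
gripper_width: 0.005
gripper_force: 0.0
```

The pedal has snapped through and left the fingers. I'll follow it down to the stop.

Call:
move_arm(
  series=[
    {"grip": 0, "xyz": [0.2, 0, 1], "angular": [0, 0, 0]},
    {"grip": 0, "xyz": [0.5, 0, 2], "angular": [0, 0, 0]},
    {"grip": 0, "xyz": [0.8, 0, 3], "angular": [0, 0, 0]},
    {"grip": 0, "xyz": [1, 0, 4], "angular": [0, 0, 0]},
  ],
)

```text
time_s: 14.0
tcp_pos: [0.5387, -0.0849, 0.1043]
ee_rot: [[-0.958, 0.287, 0.0], [0.287, 0.958, 0.0], [-0.0, 0.0, -1.0]]
wrist_force: [-0.1, -0.6, -0.1]
gripper_width: 0.006
gripper_force: 0.0
```

Call:
move_arm(
  series=[
    {"grip": 0, "xyz": [0.2, 0, 1], "angular": [0, 0, 0]},
    {"grip": 0, "xyz": [0.4, 0, 2], "angular": [0, 0, 0]},
    {"grip": 0, "xyz": [0.6, 0, 3], "angular": [0, 0, 0]},
  ],
)

```text
time_s: 14.3
tcp_pos: [0.5382, -0.0847, 0.1013]
ee_rot: [[-0.958, 0.287, 0.0], [0.287, 0.958, 0.0], [-0.0, 0.0, -1.0]]
wrist_force: [0.1, 0.3, 0.4]
gripper_width: 0.008
gripper_force: 0.0
```

Call:
move_arm(
  series=[
    {"grip": 0, "xyz": [0.2, 0, 1], "angular": [0, 0, 0]},
    {"grip": 0, "xyz": [0.4, 0, 2], "angular": [0, 0, 0]},
    {"grip": 0, "xyz": [0.5, 0, 3], "angular": [0, 0, 0]},
  ],
)

```text
time_s: 14.6
tcp_pos: [0.5377, -0.0846, 0.0983]
ee_rot: [[-0.958, 0.287, -0.0], [0.287, 0.958, 0.0], [0.0, 0.0, -1.0]]
wrist_force: [0.1, -0.2, -0.9]
gripper_width: 0.01
gripper_force: 0.0
```

Call:
move_arm(
  series=[
    {"grip": 0, "xyz": [0.1, 0, 1], "angular": [0, 0, 0]},
    {"grip": 0, "xyz": [0.2, 0, 2], "angular": [0, 0, 0]},
    {"grip": 0, "xyz": [0.3, 0, 3], "angular": [0, 0, 0]},
  ],
)

```text
time_s: 14.9
tcp_pos: [0.5374, -0.0845, 0.0953]
ee_rot: [[-0.958, 0.287, 0.0], [0.287, 0.958, -0.0], [-0.0, -0.0, -1.0]]
wrist_force: [-0.4, 0.1, 1.5]
gripper_width: 0.009
gripper_force: 1.0
```

Call:
move_arm(
  series=[
    {"grip": 0, "xyz": [0.1, 0, 1], "angular": [0, 0, 0]},
    {"grip": 0, "xyz": [0.2, 0, 2], "angular": [0, 0, 0]},
    {"grip": 0, "xyz": [0.3, 0, 3], "angular": [0, 0, 0]},
  ],
)

```text
time_s: 15.2
tcp_pos: [0.5374, -0.0845, 0.094]
ee_rot: [[-0.958, 0.286, 0.001], [0.286, 0.958, -0.001], [-0.001, -0.0, -1.0]]
wrist_force: [-4.1, 1.6, 12.8]
gripper_width: 0.007
gripper_force: 6.6
```

Call:
move_arm(
  series=[
    {"grip": 0, "xyz": [0, 0, 0.6], "angular": [0, 0, 0]},
    {"grip": 0, "xyz": [0, 0, 1.2], "angular": [0, 0, 0]},
    {"grip": 0, "xyz": [0, 0, 1.2], "angular": [0, 0, 0]},
  ],
)

```text
time_s: 15.5
tcp_pos: [0.5374, -0.0845, 0.0937]
ee_rot: [[-0.958, 0.286, 0.001], [0.286, 0.958, -0.001], [-0.001, -0.0, -1.0]]
wrist_force: [-4.5, 2.3, 15.7]
gripper_width: 0.009
gripper_force: 7.5
```

Call:
move_arm(
  series=[
    {"grip": 0, "xyz": [0, 0, 0], "angular": [0, 0, 0]},
    {"grip": 0, "xyz": [0, 0, 0], "angular": [0, 0, 0]},
    {"grip": 0, "xyz": [0, 0, 0], "angular": [0, 0, 0]},
    {"grip": 0, "xyz": [0, 0, 0], "angular": [0, 0, 0]},
    {"grip": 0, "xyz": [0, 0, 0], "angular": [0, 0, 0]},
    {"grip": 0, "xyz": [0, 0, 0], "angular": [0, 0, 0]},
    {"grip": 0, "xyz": [0, 0, 0], "angular": [0, 0, 0]},
    {"grip": 0, "xyz": [0, 0, 0], "angular": [0, 0, 0]},
    {"grip": 0, "xyz": [0, 0, 0], "angular": [0, 0, 0]},
    {"grip": 0, "xyz": [0, 0, 0], "angular": [0, 0, 0]},
  ],
)

```text
time_s: 16.5
tcp_pos: [0.5374, -0.0845, 0.0938]
ee_rot: [[-0.958, 0.286, 0.001], [0.286, 0.958, -0.001], [-0.001, -0.0, -1.0]]
wrist_force: [-4.5, 2.9, 15.3]
gripper_width: 0.006
gripper_force: 7.4
```

Call:
move_arm(
  series=[
    {"grip": 0, "xyz": [0, 0, 0], "angular": [0, 0, 0]},
    {"grip": 0, "xyz": [0, 0, 0], "angular": [0, 0, 0]},
    {"grip": 0, "xyz": [0, 0, 0], "angular": [0, 0, 0]},
    {"grip": 0, "xyz": [0, 0, 0], "angular": [0, 0, 0]},
    {"grip": 0, "xyz": [0, 0, 0], "angular": [0, 0, 0]},
    {"grip": 0, "xyz": [0, 0, 0], "angular": [0, 0, 0]},
    {"grip": 0, "xyz": [0, 0, 0], "angular": [0, 0, 0]},
    {"grip": 0, "xyz": [0, 0, 0], "angular": [0, 0, 0]},
  ],
)

```text
time_s: 17.3
tcp_pos: [0.5374, -0.0845, 0.0938]
ee_rot: [[-0.958, 0.286, 0.001], [0.286, 0.958, -0.001], [-0.001, -0.0, -1.0]]
wrist_force: [-5.4, 2.6, 15.6]
gripper_width: 0.005
gripper_force: 7.4
```

I held about 16 N at the stop for about 2 s. Now I'll lift off and check the result.

Call:
move_arm(
  series=[
    {"grip": 0, "xyz": [0, 0, -2], "angular": [0, 0, 0]},
    {"grip": 0, "xyz": [0, 0, -5], "angular": [0, 0, 0]},
    {"grip": 0, "xyz": [0, 0, -10], "angular": [0, 0, 0]},
    {"grip": 0, "xyz": [0, 0, -25], "angular": [0, 0, 0]},
    {"grip": 0, "xyz": [0, 0, -50], "angular": [0, 0, 0]},
    {"grip": 0, "xyz": [20, 0, -80], "angular": [0, 0, 0]},
    {"grip": 0, "xyz": [50, 0, -110], "angular": [0, 0, 0]},
    {"grip": 0, "xyz": [80, 0, -130], "angular": [0, 0, 0]},
    {"grip": 0, "xyz": [80, 0, -130], "angular": [0, 0, 0]},
    {"grip": 0, "xyz": [80, 0, -130], "angular": [0, 0, 0]},
  ],
)

```text
time_s: 18.3
tcp_pos: [0.4605, -0.0613, 0.2218]
ee_rot: [[-0.958, 0.287, 0.002], [0.287, 0.958, 0.001], [-0.002, 0.001, -1.0]]
wrist_force: [0.3, -0.2, 0.3]
gripper_width: 0.003
gripper_force: 0.0
```

```bash
python3 - <<'E'
from h import *
s=st()
c=r.capture("scene");t=r.capture("top");cv2.imwrite("pics/s5.png",np.hstack([cv2.resize(x[:,:,::-1],(400,400),interpolation=2) for x in (c["img"][190:390,230:430],t["img"][105:305,235:435])]))
E
```

```text
t 18.3 fix [-163.1  -98.4  221.8] F [ 0.3 -0.1  0.3] w 0.003 yaw 180.05
```

View pics/s5.png

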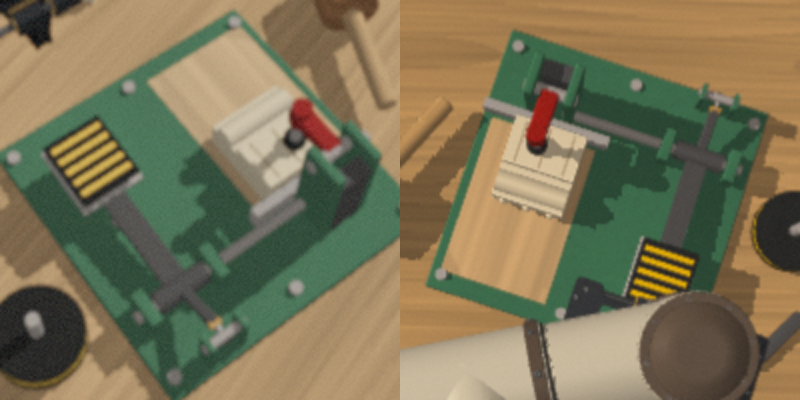

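The pedal stays down with the tread nearly level at (92,160). The plunger at (293,138) presses on the stone's land, the stone is tight on the fence, and the arm is clear. I'm handing the job in.

```bash
python3 -c "
from station import r
print(r.finish_job())"
```

```text
the job is handed in; nothing more can be done
None
```

I handed the job in at about 18 s (no verdict came back): the stone is flush against the fence, the pedal was held on its stop at about 16 N for about 2 s and stays latched with the plunger down on the stone, and the mallet, chisel and discs were not touched.

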